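# Pull a fuse carrier from the fuse drawer

## Task

Pull the drawer of the grey fuse unit out to its stop. Then pinch the two white side catches of the red fuse carrier together so that it unlatches, lift it upright out of its socket to at least 12 cm above where it sat, and finish holding it still there by the pinched catches, with the drawer left fully out. Leave the grey carrier latched in its socket and do not disturb the tape roll, dongle, blue cap and black jar.

Things in the scene. Friction and masses are not known exactly. Their poses are not given: they have to be found in the camera images.
- fuse_unit: Grey steel housing, 165 (x) x 240 (y) x 98 (z) mm, fixed to the table, open front closed by the blue drawer front. Origin: centre of its underside, on the table. Axes: -x points out of its front (the way the drawer slides), y along its width, z up.
- handle (a point): Middle of the drawer's steel bar handle: round bar about 100 mm long, along the unit's y, 35 mm in front of the blue drawer front (about 28 mm free between), 70 mm above the table, 28 mm below the housing's top; moves with the drawer. The drawer front's top is 95 mm above the table; the other drawer walls are 30 mm above it.
- drawer (a joint): Drawer travel in m: 0 shut, 0.125 fully out at its stop. Slides along the unit's -x, stays where left, takes about 2 N. Its two sockets lie at x = -30 mm (shut) or -155 mm (fully out, 73 mm in front of the housing) and y = +55 and -55 mm from the unit's origin; which carrier is in which varies.
- red_carrier: Red fuse carrier, glass fuse on top, 50 (x) x 36 (y) x 66 (z) mm, about 0.19 kg. Origin: centre of its underside, 12 mm above the table when seated; axes parallel to the unit's. Two white sprung catches on its +y and -y sides latch it. Lifts straight up out of an 8 mm high socket wall; the socket's latch lips beside it reach 36 mm out in y and stand 25 mm above its origin.
- red_carrier_pinch (a point): Point midway between the red carrier's two thumb tabs at mid height, 56 mm above its origin. The tabs span 46 to 66 mm above the origin, are 22 mm wide in x, and their flat outer faces are at y = +26 and -26 mm (52 mm apart at rest, 39 mm fully pressed).
- red_carrier_left (a joint): Travel of the red carrier's +y catch in m: 0 out (hooked under the socket lip), 0.0065 pressed fully in. It slides straight inward against a spring of 2 to 5 N and springs back. Both catches must be in more than 5 mm for the carrier to lift.
- red_carrier_right (a joint): The same for the -y catch: 0 out (hooked), 0.0065 pressed fully in.
- grey_carrier: Grey fuse carrier of the same shape and size, seated in the other socket, 110 mm from the red one. Origin: centre of its underside. It stays.
- tape_roll: Orange tape roll, 56 mm across, 12 mm high, lying loose on the housing's rear top. Origin: centre of its underside. Bystander.
- dongle: Black stick, 58 x 20 x 10 mm, lying loose on the housing's rear top. Origin: centre of its underside. Bystander.
- cap: Blue plastic cap, 36 mm across, 16 mm high, loose on the table. Origin: centre of its underside. Bystander.
- jar: Black jar, 44 mm across, 41 mm high, loose on the table. Origin: centre of its underside. Bystander.

How it is judged:
By the outcome, as a careful person would: the job done as asked, in the order asked, and still so for the second after the job is handed in, while the arm keeps its last pose, push and grip.
It also fails if it takes over 40 s, if anything falls off the work surface, if the arm or the gripper's body presses on something with over 40 N, if the wrist force passes 120 N, or if a joint passes its speed limit or range.

## Robot

A 6-joint arm with a two-finger parallel gripper is mounted at the origin on a cart in front of the work surface, level with it; the furniture and walls round the work are solid. World frame = base frame: x ahead of the robot, y to its left, z up, the work surface at z = 0. Lengths are in m, angles in rad, forces in N, time in s.
With the tool pointing down it reaches from about 0.35 to 0.975 m from the base axis. Payload 4.9 kg.
Tool frame: the origin (TCP) lies midway between the tips of the shut fingers; the grasp point (between the pads) lies manip.tcp_to_grasp behind it (manip.tcp_to_grasp is the distance from the TCP to the grasp point, in m); z points along the fingers, y is the line along which they close (so a half turn about z gives the same grasp; the last joint's range is limited). The gripper opens to 85 mm and grips with 20 to 120 N. Pads are 22 mm wide; open, the fingers measure 114 mm over their backs; the gripper's body (76 mm by 85 mm) begins 54 mm behind the grasp point. The pads swing forward as they close: fully open they stand 13 mm farther back than shut.
Start: joints at [-1.234, 0.053, 1.613, -0, 1.476, -0.119], TCP at [0.275, -0.561, 0.231] pointing down, gripper open.
Joint ranges: [-3.01, 3.01], [-1.01, 2.22], [0.06, 2.58], [-1.02, 4.17], [0.09, 2.62], [-3.14, 3.14]. Speed limits (rad/s): [2.57, 2.57, 3.14, 3.14, 3.14, 3.14].

## Interface

Orientations are given as a unit quaternion [w, x, y, z].
In Python, from plant import manip, grab_frame, calibration, job_done gives the robot as it stands.
- The arm moves only by the tool send_rows, never from a script. Its argument "rows" is a list of rows, each an object of numbers: "x", "y", "z": the shift along the tool's x, y, z normalised to -1 to 1, where 1 is 15 cm; "wx", "wy", "wz": the turn, a rotation vector about the tool's x, y, z normalised to -1 to 1, where 1 is pi/4 rad; "hand": the opening, from -1 (shut) to 1 (fully open). In form: [{"x": .., "y": .., "z": .., "wx": .., "wy": .., "wz": .., "hand": ..}, ...]. A call has exactly 10 rows; each row shifts and turns the commanded pose from where the row before left it, along the tool's axes as they then stand; what a row does not reach is not made up. A row lasts 1/12 s, in which the tool goes at most 41.7 mm and 7.16 degrees, less where a joint would pass 70% of its speed; a pose out of reach is approached as far as the arm can. A call with a number of a shift or a turn outside -1 to 1 is refused whole. A call with a gripper value outside its range is refused whole. The fingers move at their own pace and stop on an object; the grip force is fixed at half the most. Time passes only in rows, so rows that do not move let the fingers close, or fill a call up. It gives the time, the measured TCP pose, the force, the opening and the grip force at its end, in the units of the state.
- manip.state(): the state, without advancing time (a new reading comes with each control period).
- grab_frame(name): name is "scene" or "top"; returns the picture (400x640x3 uint8, blue, green, red); there is no depth.
- calibration(name): a dict with "camera_matrix" (3x3 intrinsics, pixels), "R" (3x3) and "t" (3): a world point X has camera coordinates R X + t. Camera axes: x right, y down, z forward; pixel columns grow to the right and rows downward; lengths in m; the calibration is good to about 2 mm. A picture is of the moment at which its call begins. calibration takes no time and is no camera call.
- job_done(): hands the job in; it is judged then, once.
The state is a dict: "time": time; "joint_pos": joint angles; "joint_vel": joint speeds; "joint_efforts": joint torques, N m; "tool_pos": TCP position; "tool_rot": TCP orientation; "contact_force": force on the tool from outside, world axes, zero at the start; "ft_torque": the same for the moment, N m; "gripper_width": opening from 0.0 (shut) to 1.0 (fully open); "grasp_force": force on a finger pad.
Only numpy, scipy, OpenCV 4.12 (cv2) and the standard library are available. Lean on these libraries where they do the work, as an engineer would, in place of code of your own. Each camera call takes 0.05 s, during which the arm holds its last target. There are 200 camera calls.

## Working session

There is one attempt and no reset: what is moved stays moved. The work goes in short steps, Python scripts to look and compute and a tool call to move; the robot and the scene stay as the last step left them, time stands still between calls to the robot, and variables do not carry over. Pictures are saved under pics/ and viewed, at most 10 in all, crops included, and the job is handed in when it is done.

Besides the shell and the picture viewer there is one more tool, called after "Request:" as a command line: name --argument value ..., lists and objects as JSON in quotes. send_rows: Moves the arm, as the interface text tells. Scaled input: -1 to 1 covers 15 cm each way for a shift and pi/4 rad each way for a turn. Its arguments: {"type":"object","properties":{"rows":{"type":"array","items":{"type":"object","properties":{"x":{"type":"number","minimum":-1,"maximum":1},"y":{"type":"number","minimum":-1,"maximum":1},"z":{"type":"number","minimum":-1,"maximum":1},"wx":{"type":"number","minimum":-1,"maximum":1},"wy":{"type":"number","minimum":-1,"maximum":1},"wz":{"type":"number","minimum":-1,"maximum":1},"hand":{"type":"number"}}}}},"required":["rows"]}

```bash
ls; mkdir -p pics; python3 - <<'E'
from plant import manip,grab_frame,calibration
import cv2
for n in("scene","top"):
    cv2.imwrite(f"pics/{n}0.png",grab_frame(n)); c=calibration(n); print(n,c["camera_matrix"],c["R"],c["t"])
print(manip.state(),manip.tcp_to_grasp)
E
```

```text
pics
scene [[456.32522836   0.         317.77216168]
 [  0.         456.32522836 197.47992769]
 [  0.           0.           1.        ]] [[ 0.90898926 -0.41677476 -0.00610864]
 [-0.29147907 -0.6251056  -0.72407385]
 [ 0.29795716  0.6599559  -0.6896954 ]] [-0.60504924  0.10255059  1.04190033]
top [[500.69098667   0.         317.38271147]
 [  0.         500.69098667 203.17032541]
 [  0.           0.           1.        ]] [[-0.02684262 -0.9995473  -0.01358957]
 [-0.98957413  0.02849421 -0.14117759]
 [ 0.1415009   0.00965831 -0.98989101]] [-0.20221793  0.56897147  1.00080551]
{'time': 0.1, 'joint_pos': array([-1.23402326e+00,  5.32983985e-02,  1.61415818e+00, -3.20477702e-06,
        1.47600468e+00, -1.19004258e-01]), 'joint_vel': array([ 4.18115696e-04,  7.10854614e-04, -1.57061645e-03, -4.06926875e-04,
        3.07182548e-05, -2.41902042e-04]), 'joint_efforts': array([-3.65291389e-04, -3.94910073e+01, -3.71360350e+01, -7.39865914e-05,
        3.97666823e-03, -2.67874320e-06]), 'tool_pos': array([ 0.27490924, -0.56066331,  0.23018039]), 'tool_rot': array([-9.28597627e-04,  9.74145102e-01,  2.25921328e-01, -1.03115837e-04]), 'contact_force': array([ 0.15892705, -0.05525986,  0.58297949]), 'ft_torque': array([ 0.0328007 ,  0.0165128 , -0.03688248]), 'grasp_force': 0.0, 'gripper_width': 0.9990413394680574} 0.0187
```

View pics/scene0.png

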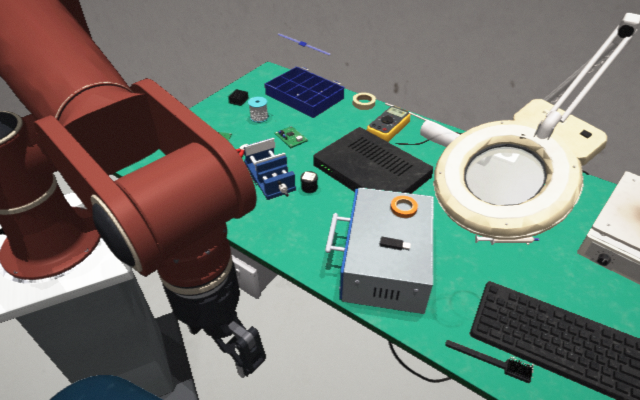

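View pics/top0.png

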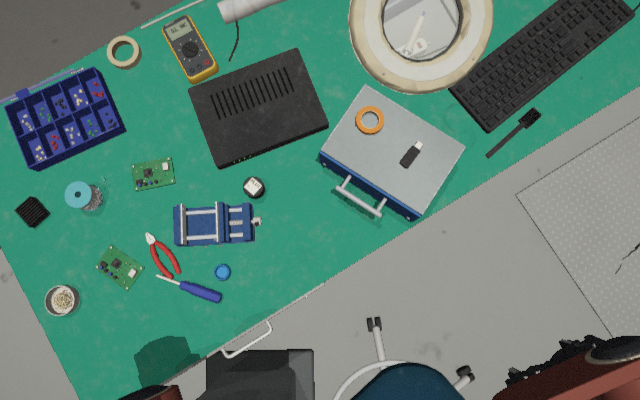

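The top view shows the housing's top with corners near (365,85), (465,148), (412,217) and (320,153), and the handle near (358,197). The jar is at (254,187) and the cap at (222,272). Next I'll fit the housing pose.

```bash
cat > h.py <<'E'
import numpy as np,cv2
from plant import manip,grab_frame,calibration
def ray(n,uv,z):
    c=calibration(n);K,R,t=[np.array(c[k]) for k in("camera_matrix","R","t")]
    o=-R.T@t; d=R.T@np.linalg.solve(K,[uv[0],uv[1],1]); return o+d*(z-o[2])/d[2]
def proj(n,X):
    c=calibration(n);K,R,t=[np.array(c[k]) for k in("camera_matrix","R","t")]
    p=K@(R@np.array(X)+t); return p[:2]/p[2]
E
python3 - <<'E'
from h import *
for n,seed in(("top",(390,180)),("scene",(375,260))):
    im=cv2.imread(f"pics/{n}0.png"); hsv=cv2.cvtColor(im,cv2.COLOR_BGR2HSV)
    print(im[seed[1],seed[0]],hsv[seed[1],seed[0]])
    ff=im.copy();m=np.zeros((402,642),np.uint8)
    cv2.floodFill(ff,m,seed,0,(4,)*3,(4,)*3,4|(255<<8))
    m=cv2.morphologyEx(m[1:-1,1:-1],cv2.MORPH_OPEN,np.ones((3,3)))
    c=max(cv2.findContours(m,0,2)[0],key=cv2.contourArea)
    h=cv2.convexHull(c); print(n,cv2.contourArea(h))
    W=np.array([ray(n,p[0],.098)[:2] for p in h],np.float32)
    r=cv2.minAreaRect(W*1000); print(r)
    print(cv2.approxPolyDP(h,8,True)[:,0].tolist())
E
```

```text
[171 175 169] [ 70   9 175]
top 9421.0
((661.8422241210938, -371.1408996582031), (236.29139709472656, 161.4963836669922), 54.9548454284668)
[[364, 85], [464, 146], [423, 212], [323, 150]]
[217 216 209] [ 94   9 217]
scene 6795.5
((662.5206909179688, -367.8242492675781), (235.35780334472656, 159.7370147705078), 54.90130615234375)
[[359, 189], [430, 197], [431, 283], [345, 270]]
```

```bash
cat >> h.py <<'E'
C=np.array([.662,-.3695,0]);a=np.deg2rad(-35.07)
ux=np.array([np.cos(a),np.sin(a),0]);uy=np.array([-np.sin(a),np.cos(a),0])
def U(x,y,z): return C+ux*x+uy*y+np.array([0,0,z])
def toU(X): d=np.array(X)-C; return np.array([d@ux,d@uy,d[2]])
E
python3 - <<'E'
from h import *
out=[]
for n,(x0,y0) in(("top",(310,140)),("scene",(310,190))):
    im=cv2.imread(f"pics/{n}0.png"); s=4
    big=cv2.resize(im[y0:y0+110,x0:x0+100],None,fx=s,fy=s,interpolation=2)
    for P in [(-117.5,50,70),(-117.5,-50,70),(-117.5,0,70),(-82.5,120,98),(-82.5,-120,98),(-82.5,120,0)]:
        q=(proj(n,U(*np.array(P)/1000))-[x0-.5,y0-.5])*s; cv2.circle(big,tuple(int(v) for v in q),3,(0,0,255),-1)
    out.append(big)
cv2.imwrite("pics/crop0.png",np.hstack(out))
E
```

```text
(no output)
```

View pics/crop0.png

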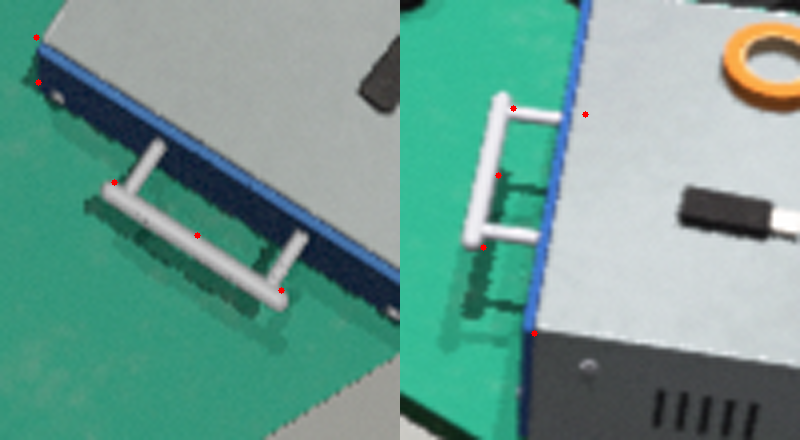

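The bar's centre is at crop (195,246) in the top view and crop (486,170) in the scene view, slightly further out than predicted because of the drawer front's thickness.

```bash
python3 - <<'E'
from h import *
for n,l in(("top",[(107,190),(283,302),(195,246)]),("scene",[(101,97),(72,244),(86.5,170)])):
    o=np.array((310,140) if n=="top" else (310,190))
    for p in l:
        X=ray(n,np.array(p)/4-.5+o,.073); print(n,X.round(4),(toU(X)*1000).round(1))
E
```

```text
top [ 0.5901 -0.2572  0.073 ] [-123.4   50.6   73. ]
top [ 0.5308 -0.3432  0.073 ] [-122.5  -53.9   73. ]
top [ 0.5603 -0.3004  0.073 ] [-122.9   -1.9   73. ]
scene [ 0.591  -0.2532  0.073 ] [-125.    54.4   73. ]
scene [ 0.5317 -0.3404  0.073 ] [-123.3  -51.1   73. ]
scene [ 0.5604 -0.2982  0.073 ] [-124.2   -0.    73. ]
```

Request:
send_rows --rows '[{"wz": -0.128,"hand": -0.34},{"wz": -0.128,"hand": -0.34},{"wz": -0.128,"hand": -0.34},{"wz": -0.128,"hand": -0.34},{"wz": -0.128,"hand": -0.34},{"x": 0.18,"y": 0.04,"hand": -0.34},{"x": 0.18,"y": 0.04,"hand": -0.34},{"x": 0.18,"y": 0.04,"hand": -0.34},{"x": 0.18,"y": 0.04,"hand": -0.34},{"x": 0.18,"y": 0.04,"hand": -0.34}]'

```text
invalid input at $.rows[0]: expected keys x, y, z, wx, wy, wz, hand
```

Request:
send_rows --rows '[{"x": 0.18,"y": 0.04,"hand": -0.34},{"x": 0.18,"y": 0.04,"hand": -0.34},{"x": 0.18,"y": 0.04,"hand": -0.34},{"x": 0.18,"y": 0.04,"hand": -0.34},{"x": 0.18,"y": 0.04,"hand": -0.34},{"x": 0.18,"y": 0.04,"hand": -0.34},{"x": 0.18,"y": 0.04,"hand": -0.34},{"x": 0.18,"y": 0.04,"hand": -0.34},{"hand": -0.34},{"hand": -0.34}]'

```text
invalid input at $.rows[0]: expected keys x, y, z, wx, wy, wz, hand
```

```bash
cat >> h.py <<'E'
def off(T):  # shift (tool units) to world TCP target T, tool-axis yaw
    from scipy.spatial.transform import Rotation as R
    s=manip.state();q=s["tool_rot"];r=R.from_quat([q[1],q[2],q[3],q[0]]);M=r.as_matrix()
    print("tcp",s["tool_pos"].round(4),"U",(toU(s["tool_pos"])*1000).round(1),"yaw x",np.degrees(np.arctan2(M[1,0],M[0,0])).round(2),"z",M[:,2].round(4),"w",s["gripper_width"],"F",s["contact_force"].round(2),s["grasp_force"],"t",s["time"],"j",s["joint_pos"].round(2))
    print("units",(M.T@(np.array(T)-s["tool_pos"])/.15).round(4))
E
python3 -c "
from h import *
off([.5604,-.2995,.053])"
```

```text
tcp [ 0.2749 -0.5607  0.2302] U [-207.  -378.9  230.2] yaw x 26.11 z [-6.0e-04  1.8e-03 -1.0e+00] w 0.9990413394680574 F [ 0.16 -0.06  0.58] 0.0 t 0.1 j [-1.23  0.05  1.61 -0.    1.48 -0.12]
units [ 2.4751 -0.7234  1.1831]
```

All keys are required, so I'll resend with full rows.

Request:
send_rows --rows '[{"x": 0,"y": 0,"z": 0,"wx": 0,"wy": 0,"wz": -0.128,"hand": -0.34},{"x": 0,"y": 0,"z": 0,"wx": 0,"wy": 0,"wz": -0.128,"hand": -0.34},{"x": 0,"y": 0,"z": 0,"wx": 0,"wy": 0,"wz": -0.128,"hand": -0.34},{"x": 0,"y": 0,"z": 0,"wx": 0,"wy": 0,"wz": -0.128,"hand": -0.34},{"x": 0,"y": 0,"z": 0,"wx": 0,"wy": 0,"wz": -0.128,"hand": -0.34},{"x": 0.18,"y": 0.04,"z": 0,"wx": 0,"wy": 0,"wz": 0,"hand": -0.34},{"x": 0.18,"y": 0.04,"z": 0,"wx": 0,"wy": 0,"wz": 0,"hand": -0.34},{"x": 0.18,"y": 0.04,"z": 0,"wx": 0,"wy": 0,"wz": 0,"hand": -0.34},{"x": 0.18,"y": 0.04,"z": 0,"wx": 0,"wy": 0,"wz": 0,"hand": -0.34},{"x": 0.18,"y": 0.04,"z": 0,"wx": 0,"wy": 0,"wz": 0,"hand": -0.34}]'

```text
time: 0.93
tool_pos: [0.3778, -0.4668, 0.2307]
tool_rot: [-0.0, 0.887, 0.461, -0.0]
contact_force: [0.1, -0.9, -0.0]
gripper_width: 0.333
grasp_force: 0.0
```

Request:
send_rows --rows '[{"x": 0.18,"y": 0.04,"z": 0,"wx": 0,"wy": 0,"wz": 0,"hand": -0.34},{"x": 0.18,"y": 0.04,"z": 0,"wx": 0,"wy": 0,"wz": 0,"hand": -0.34},{"x": 0.18,"y": 0.04,"z": 0,"wx": 0,"wy": 0,"wz": 0,"hand": -0.34},{"x": 0.18,"y": 0.04,"z": 0,"wx": 0,"wy": 0,"wz": 0,"hand": -0.34},{"x": 0.18,"y": 0.04,"z": 0,"wx": 0,"wy": 0,"wz": 0,"hand": -0.34},{"x": 0.18,"y": 0.04,"z": 0,"wx": 0,"wy": 0,"wz": 0,"hand": -0.34},{"x": 0.18,"y": 0.04,"z": 0,"wx": 0,"wy": 0,"wz": 0,"hand": -0.34},{"x": 0.18,"y": 0.04,"z": 0,"wx": 0,"wy": 0,"wz": 0,"hand": -0.34},{"x": 0.1,"y": 0.02,"z": 0,"wx": 0,"wy": 0,"wz": 0,"hand": -0.34},{"x": 0,"y": 0,"z": 0,"wx": 0,"wy": 0,"wz": 0,"hand": -0.34}]'

```text
time: 1.77
tool_pos: [0.5532, -0.306, 0.2307]
tool_rot: [-0.001, 0.887, 0.463, 0.0]
contact_force: [-0.5, -0.0, 0.0]
gripper_width: 0.329
grasp_force: 0.0
```

```bash
python3 -c "
from h import *
off([.5604,-.2995,.053])"
```

```text
tcp [ 0.5532 -0.306   0.2307] U [-125.5  -10.5  230.7] yaw x 55.12 z [-4.0e-04  1.1e-03 -1.0e+00] w 0.3291874202825285 F [-0.47 -0.01  0.04] 0.0 t 1.7667 j [-0.62  0.07  1.6   0.    1.48 -0.01]
units [0.0622 0.0156 1.1845]
```

Request:
send_rows --rows '[{"x": 0.06,"y": 0.016,"z": 0,"wx": 0,"wy": 0,"wz": 0.004,"hand": -0.34},{"x": 0,"y": 0,"z": 0.13,"wx": 0,"wy": 0,"wz": 0,"hand": -0.34},{"x": 0,"y": 0,"z": 0.13,"wx": 0,"wy": 0,"wz": 0,"hand": -0.34},{"x": 0,"y": 0,"z": 0.13,"wx": 0,"wy": 0,"wz": 0,"hand": -0.34},{"x": 0,"y": 0,"z": 0.13,"wx": 0,"wy": 0,"wz": 0,"hand": -0.34},{"x": 0,"y": 0,"z": 0.13,"wx": 0,"wy": 0,"wz": 0,"hand": -0.34},{"x": 0,"y": 0,"z": 0.05,"wx": 0,"wy": 0,"wz": 0,"hand": -0.34},{"x": 0,"y": 0,"z": 0,"wx": 0,"wy": 0,"wz": 0,"hand": -0.34},{"x": 0,"y": 0,"z": 0,"wx": 0,"wy": 0,"wz": 0,"hand": -0.34},{"x": 0,"y": 0,"z": 0,"wx": 0,"wy": 0,"wz": 0,"hand": -0.34}]'

```text
time: 2.6
tool_pos: [0.5595, -0.3031, 0.128]
tool_rot: [0.001, 0.888, 0.459, 0.001]
contact_force: [0.1, -0.3, 0.2]
gripper_width: 0.328
grasp_force: 0.0
```

```bash
python3 - <<'E'
from h import *
off([.5604,-.2995,.053])
a=grab_frame("top")[110:260,280:430];b=grab_frame("scene")[120:270,270:420]
cv2.imwrite("pics/c1.png",cv2.resize(np.hstack([a,b]),None,fx=2.6,fy=2.6,interpolation=2))
E
```

```text
tcp [ 0.5595 -0.3031  0.128 ] U [-122.    -4.6  128. ] yaw x 54.7 z [ 0.002  -0.0015 -1.    ] w 0.32801313313524233 F [ 0.09 -0.35  0.21] 0.0 t 2.6 j [-0.61  0.16  1.68 -0.    1.3   0.  ]
units [ 0.0232 -0.0105  0.5002]
```

View pics/c1.png

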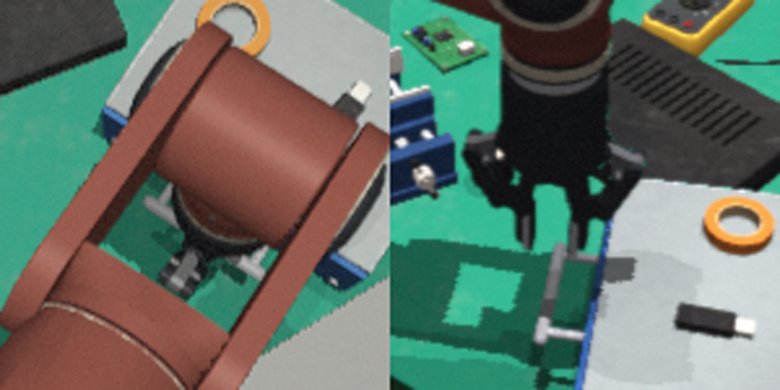

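The fingers straddle the bar, seen in the scene crop at about (530,240) and (578,240) with the bar at about x=555. I'll check how low the knuckles on the right side (about 640,170) sit relative to the housing's top.

```bash
python3 - <<'E'
from h import *
c=calibration("scene");K,R,t=[np.array(c[k]) for k in("camera_matrix","R","t")];o=-R.T@t
for p in[(578,245),(528,245),(642,165),(630,185),(612,205),(600,212)]:
    uv=(270+(p[0]-390)/2.6,120+p[1]/2.6); d=R.T@np.linalg.solve(K,[*uv,1])
    for y in(-.005,-.017):
        s=((C+uy*y-o)@uy)/(d@uy); print(p,y,((toU(o+s*d)-[-.122,0,.128])*1000).round(0))
E
```

```text
(578, 245) -0.005 [20. -5.  8.]
(578, 245) -0.017 [ 22. -17.  20.]
(528, 245) -0.005 [-19.  -5.   1.]
(528, 245) -0.017 [-17. -17.  13.]
(642, 165) -0.005 [64. -5. 97.]
(642, 165) -0.017 [ 64. -17. 108.]
(630, 185) -0.005 [56. -5. 76.]
(630, 185) -0.017 [ 57. -17.  87.]
(612, 205) -0.005 [44. -5. 54.]
(612, 205) -0.017 [ 45. -17.  66.]
(600, 212) -0.005 [36. -5. 46.]
(600, 212) -0.017 [ 37. -17.  57.]
```

Request:
send_rows --rows '[{"x": 0.02,"y": -0.014,"z": 0,"wx": 0,"wy": 0,"wz": 0,"hand": -0.34},{"x": 0,"y": 0,"z": 0.08,"wx": 0,"wy": 0,"wz": 0,"hand": -0.34},{"x": 0,"y": 0,"z": 0.08,"wx": 0,"wy": 0,"wz": 0,"hand": -0.34},{"x": 0,"y": 0,"z": 0.08,"wx": 0,"wy": 0,"wz": 0,"hand": -0.34},{"x": 0,"y": 0,"z": 0.08,"wx": 0,"wy": 0,"wz": 0,"hand": -0.34},{"x": 0,"y": 0,"z": 0.08,"wx": 0,"wy": 0,"wz": 0,"hand": -0.34},{"x": 0,"y": 0,"z": 0.05,"wx": 0,"wy": 0,"wz": 0,"hand": -0.34},{"x": 0,"y": 0,"z": 0,"wx": 0,"wy": 0,"wz": 0,"hand": -0.34},{"x": 0,"y": 0,"z": 0,"wx": 0,"wy": 0,"wz": 0,"hand": -0.34},{"x": 0,"y": 0,"z": 0,"wx": 0,"wy": 0,"wz": 0,"hand": -0.34}]'

```text
time: 3.53
tool_pos: [0.5593, -0.2989, 0.0593]
tool_rot: [0.0, 0.888, 0.46, 0.0]
contact_force: [-1.0, -0.2, 0.3]
gripper_width: 0.328
grasp_force: 0.0
```

```bash
python3 -c "
from h import *
off([.5596,-.2990,.06])"
```

```text
tcp [ 0.5593 -0.2989  0.0593] U [-124.6   -1.2   59.3] yaw x 54.73 z [ 8.e-04 -6.e-04 -1.e+00] w 0.327810018130936 F [-1.01 -0.24  0.27] 0.0 t 3.5333 j [-0.61  0.23  1.72 -0.    1.19  0.01]
units [ 0.0006  0.0019 -0.0047]
```

Request:
send_rows --rows '[{"x": 0,"y": 0,"z": 0,"wx": 0,"wy": 0,"wz": 0,"hand": -0.6},{"x": 0,"y": 0,"z": 0,"wx": 0,"wy": 0,"wz": 0,"hand": -0.8},{"x": 0,"y": 0,"z": 0,"wx": 0,"wy": 0,"wz": 0,"hand": -1},{"x": 0,"y": 0,"z": 0,"wx": 0,"wy": 0,"wz": 0,"hand": -1},{"x": 0,"y": 0,"z": 0,"wx": 0,"wy": 0,"wz": 0,"hand": -1},{"x": 0,"y": 0,"z": 0,"wx": 0,"wy": 0,"wz": 0,"hand": -1},{"x": 0,"y": 0,"z": 0,"wx": 0,"wy": 0,"wz": 0,"hand": -1},{"x": 0,"y": 0,"z": 0,"wx": 0,"wy": 0,"wz": 0,"hand": -1},{"x": 0,"y": 0,"z": 0,"wx": 0,"wy": 0,"wz": 0,"hand": -1},{"x": 0,"y": 0,"z": 0,"wx": 0,"wy": 0,"wz": 0,"hand": -1}]'

```text
time: 4.37
tool_pos: [0.5598, -0.2992, 0.0602]
tool_rot: [0.001, 0.888, 0.46, 0.001]
contact_force: [0.6, -0.7, 5.6]
gripper_width: 0.1
grasp_force: 59.0
```

```bash
python3 -c "
from h import *
off([.5593,-.2989,.06])"
```

```text
tcp [ 0.5598 -0.2992  0.0602] U [-124.    -1.2   60.2] yaw x 54.74 z [ 0.0021 -0.0015 -1.    ] w 0.10002001175319793 F [ 0.62 -0.65  5.62] 59.042547941207886 t 4.3667 j [-0.61  0.23  1.72 -0.    1.19  0.01]
units [-0.0001 -0.004   0.0015]
```

Request:
send_rows --rows '[{"x": 0,"y": -0.04,"z": 0,"wx": 0,"wy": 0,"wz": 0,"hand": -1},{"x": 0,"y": -0.08,"z": 0,"wx": 0,"wy": 0,"wz": 0,"hand": -1},{"x": 0,"y": -0.08,"z": 0,"wx": 0,"wy": 0,"wz": 0,"hand": -1},{"x": 0,"y": -0.08,"z": 0,"wx": 0,"wy": 0,"wz": 0,"hand": -1},{"x": 0,"y": -0.08,"z": 0,"wx": 0,"wy": 0,"wz": 0,"hand": -1},{"x": 0,"y": -0.08,"z": 0,"wx": 0,"wy": 0,"wz": 0,"hand": -1},{"x": 0,"y": -0.08,"z": 0,"wx": 0,"wy": 0,"wz": 0,"hand": -1},{"x": 0,"y": -0.08,"z": 0,"wx": 0,"wy": 0,"wz": 0,"hand": -1},{"x": 0,"y": -0.08,"z": 0,"wx": 0,"wy": 0,"wz": 0,"hand": -1},{"x": 0,"y": -0.08,"z": 0,"wx": 0,"wy": 0,"wz": 0,"hand": -1}]'

```text
time: 5.2
tool_pos: [0.4661, -0.2335, 0.0602]
tool_rot: [0.002, 0.888, 0.46, 0.0]
contact_force: [0.3, -3.2, 6.0]
gripper_width: 0.1
grasp_force: 60.0
```

Request:
send_rows --rows '[{"x": 0,"y": -0.03,"z": 0,"wx": 0,"wy": 0,"wz": 0,"hand": -1},{"x": 0,"y": -0.02,"z": 0,"wx": 0,"wy": 0,"wz": 0,"hand": -1},{"x": 0,"y": -0.015,"z": 0,"wx": 0,"wy": 0,"wz": 0,"hand": -1},{"x": 0,"y": -0.01,"z": 0,"wx": 0,"wy": 0,"wz": 0,"hand": -1},{"x": 0,"y": 0,"z": 0,"wx": 0,"wy": 0,"wz": 0,"hand": -1},{"x": 0,"y": 0,"z": 0,"wx": 0,"wy": 0,"wz": 0,"hand": -1},{"x": 0,"y": 0,"z": 0,"wx": 0,"wy": 0,"wz": 0,"hand": -1},{"x": 0,"y": 0,"z": 0,"wx": 0,"wy": 0,"wz": 0,"hand": -1},{"x": 0,"y": 0,"z": 0,"wx": 0,"wy": 0,"wz": 0,"hand": -1},{"x": 0,"y": 0,"z": 0,"wx": 0,"wy": 0,"wz": 0,"hand": -1}]'

```text
time: 6.03
tool_pos: [0.4589, -0.2284, 0.0602]
tool_rot: [0.004, 0.888, 0.46, 0.002]
contact_force: [5.9, -7.0, -1.0]
gripper_width: 0.1
grasp_force: 59.4
```

```bash
python3 -c "
from h import *
off([.5593,-.2989,.06])"
```

```text
tcp [ 0.4589 -0.2284  0.0602] U [-247.3   -1.3   60.2] yaw x 54.73 z [ 0.0066 -0.0057 -1.    ] w 0.09996558326302242 F [ 5.86 -6.98 -1.03] 59.39666926860809 t 6.0333 j [-0.61 -0.05  2.02 -0.    1.16  0.01]
units [0.0032 0.818  0.0085]
```

Request:
send_rows --rows '[{"x": 0,"y": -0.01,"z": 0,"wx": 0,"wy": 0,"wz": 0,"hand": -1},{"x": 0,"y": -0.01,"z": 0,"wx": 0,"wy": 0,"wz": 0,"hand": -1},{"x": 0,"y": -0.01,"z": 0,"wx": 0,"wy": 0,"wz": 0,"hand": -1},{"x": 0,"y": 0,"z": 0,"wx": 0,"wy": 0,"wz": 0,"hand": -1},{"x": 0,"y": 0,"z": 0,"wx": 0,"wy": 0,"wz": 0,"hand": -1},{"x": 0,"y": 0,"z": 0,"wx": 0,"wy": 0,"wz": 0,"hand": -1},{"x": 0,"y": 0,"z": 0,"wx": 0,"wy": 0,"wz": 0,"hand": -1},{"x": 0,"y": 0,"z": 0,"wx": 0,"wy": 0,"wz": 0,"hand": -1},{"x": 0,"y": 0,"z": 0,"wx": 0,"wy": 0,"wz": 0,"hand": -1},{"x": 0,"y": 0,"z": 0,"wx": 0,"wy": 0,"wz": 0,"hand": -1}]'

```text
time: 6.87
tool_pos: [0.4588, -0.2284, 0.0604]
tool_rot: [0.01, 0.888, 0.459, 0.005]
contact_force: [21.8, -15.9, -15.4]
gripper_width: 0.103
grasp_force: 58.4
```

```bash
python3 -c "
from h import *
off([.5593,-.2989,.06])"
```

```text
tcp [ 0.4588 -0.2284  0.0604] U [-247.4   -1.3   60.4] yaw x 54.69 z [ 0.0173 -0.0125 -0.9998] w 0.10277429998072941 F [ 21.82 -15.88 -15.4 ] 58.432669043540955 t 6.8667 j [-0.61 -0.06  2.02 -0.    1.15  0.01]
units [0.0037 0.818  0.0199]
```

Request:
send_rows --rows '[{"x": 0,"y": 0.015,"z": 0,"wx": 0,"wy": 0,"wz": 0,"hand": -1},{"x": 0,"y": 0.015,"z": 0,"wx": 0,"wy": 0,"wz": 0,"hand": -1},{"x": 0,"y": 0,"z": 0,"wx": 0,"wy": 0,"wz": 0,"hand": -1},{"x": 0,"y": 0,"z": 0,"wx": 0,"wy": 0,"wz": 0,"hand": -0.7},{"x": 0,"y": 0,"z": 0,"wx": 0,"wy": 0,"wz": 0,"hand": -0.4},{"x": 0,"y": 0,"z": 0,"wx": 0,"wy": 0,"wz": 0,"hand": -0.34},{"x": 0,"y": 0,"z": 0,"wx": 0,"wy": 0,"wz": 0,"hand": -0.34},{"x": 0,"y": 0,"z": 0,"wx": 0,"wy": 0,"wz": 0,"hand": -0.34},{"x": 0,"y": 0,"z": 0,"wx": 0,"wy": 0,"wz": 0,"hand": -0.34},{"x": 0,"y": 0,"z": 0,"wx": 0,"wy": 0,"wz": 0,"hand": -0.34}]'

```text
time: 7.7
tool_pos: [0.4563, -0.2259, 0.0584]
tool_rot: [-0.0, 0.888, 0.46, -0.0]
contact_force: [-0.6, 0.1, -0.7]
gripper_width: 0.328
grasp_force: 0.0
```

Request:
send_rows --rows '[{"x": 0,"y": 0,"z": -0.06,"wx": 0,"wy": 0,"wz": 0,"hand": -0.34},{"x": 0,"y": 0,"z": -0.12,"wx": 0,"wy": 0,"wz": 0,"hand": -0.34},{"x": 0,"y": 0,"z": -0.15,"wx": 0,"wy": 0,"wz": 0,"hand": -0.34},{"x": 0,"y": 0,"z": -0.15,"wx": 0,"wy": 0,"wz": 0,"hand": -0.34},{"x": 0,"y": 0,"z": -0.15,"wx": 0,"wy": 0,"wz": 0,"hand": -0.34},{"x": 0,"y": 0,"z": -0.15,"wx": 0,"wy": 0,"wz": 0,"hand": 1},{"x": 0,"y": 0,"z": -0.12,"wx": 0,"wy": 0,"wz": 0,"hand": 1},{"x": 0,"y": -0.15,"z": 0,"wx": 0,"wy": 0,"wz": 0,"hand": 1},{"x": 0,"y": -0.15,"z": 0,"wx": 0,"wy": 0,"wz": 0,"hand": 1},{"x": 0,"y": 0,"z": 0,"wx": 0,"wy": 0,"wz": 0,"hand": 1}]'

```text
time: 8.53
tool_pos: [0.4182, -0.1988, 0.1944]
tool_rot: [-0.0, 0.888, 0.46, -0.0]
contact_force: [-0.1, -0.3, -0.3]
gripper_width: 0.992
grasp_force: 0.0
```

```bash
python3 - <<'E'
from h import *
off([.5593,-.2989,.2])
b=grab_frame("scene");a=grab_frame("top")
cv2.imwrite("pics/t2.png",a);cv2.imwrite("pics/s2.png",b)
cv2.imwrite("pics/c2.png",cv2.resize(np.hstack([a[110:310,250:450],b[120:320,250:450]]),None,fx=2,fy=2,interpolation=2))
E
```

```text
tcp [ 0.4182 -0.1988  0.1944] U [-297.6   -0.4  194.4] yaw x 54.76 z [-2.e-04  3.e-04 -1.e+00] w 0.9920640800271658 F [-0.06 -0.28 -0.35] 0.0 t 8.5333 j [-0.6  -0.33  2.02  0.    1.45  0.01]
units [-0.0022  1.1531 -0.0374]
```

View pics/c2.png

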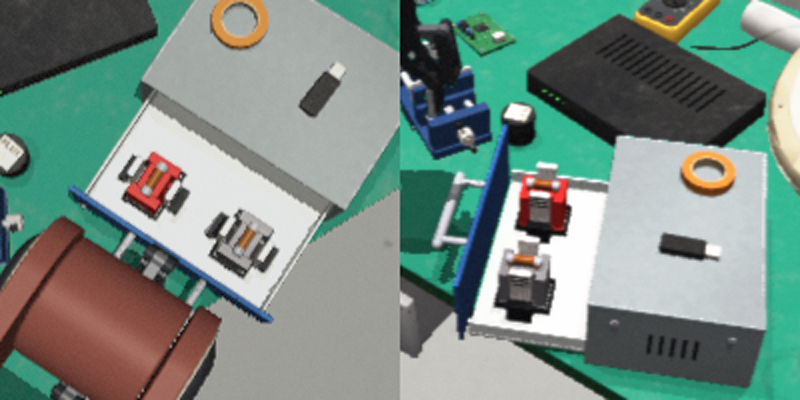

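The drawer is out, with red in the +y socket (top crop 155,183) and grey in the other (245,240). Next I'll measure the red carrier and the drawer front.

```bash
python3 - <<'E'
from h import *
print(U(-.155,.055,.068))
for n,roi,f in(("top",(305,180,350,225),"t2"),("scene",(305,200,345,245),"s2")):
    im=cv2.imread(f"pics/{f}.png");h=cv2.cvtColor(im,cv2.COLOR_BGR2HSV)
    m=np.zeros((400,640),np.uint8);x0,y0,x1,y1=roi
    m[y0:y1,x0:x1]=(((h[...,0]<5)|(h[...,0]>172))&(h[...,1]>140)&(h[...,2]>60))[y0:y1,x0:x1]*255
    c=max(cv2.findContours(m,0,2)[0],key=cv2.contourArea)
    print(n,cv2.contourArea(c),cv2.minAreaRect(c),cv2.boundingRect(c))
    for z in(.05,.06,.068):
        W=np.array([toU(ray(n,p[0],z))[:2]*1000 for p in c],np.float32)
        print(z,W.min(0).round(1),W.max(0).round(1),((W.min(0)+W.max(0))/2).round(1))
    print("pred px centre top",proj(n,U(-.155,.055,.068)))
    # predicted drawer front top mid / ends
    for y in(.12,0,-.12): print(proj(n,U(-.2125,y,.095)).round(1),end=' ')
# white clips at tab: bounding of bright tab top in top view
big=cv2.resize(cv2.imread("pics/t2.png")[175:225,300:355],None,fx=8,fy=8,interpolation=2)
big2=cv2.resize(cv2.imread("pics/s2.png")[195:245,295:350],None,fx=8,fy=8,interpolation=2)
for b,n,o in((big,"top",(300,175)),(big2,"scene",(295,195))):
    for P in[(-155,55,78),(-155,81,78),(-155,29,78),(-144,81,78),(-166,81,78),(-144,29,78),(-166,29,78)]:
        q=(proj(n,U(*np.array(P)/1000))-np.array(o)+.5)*8;cv2.circle(b,tuple(int(v) for v in q),3,(0,255,0),-1)
cv2.imwrite("pics/c3.png",np.hstack([big,big2])[:, :800])
E
```

```text
[ 0.56674187 -0.23542581  0.068     ]
top 383.0 ((326.30767822265625, 201.03846740722656), (18.30510711669922, 25.793560028076172), 33.690067291259766) (313, 186, 28, 31)
0.05 [-182.1   34.6] [-128.6   72.2] [-155.4   53.4]
0.06 [-183.1   34. ] [-130.1   71.3] [-156.6   52.6]
0.068 [-183.9   33.5] [-131.3   70.5] [-157.6   52. ]
pred px centre top [325.78076949 199.1258549 ]
[282.1 203.2] [333.2 236.9] [385.4 271.3] scene 135.5 ((327.94696044921875, 222.2964630126953), (8.847027778625488, 25.21070098876953), 3.8140745162963867) (324, 210, 10, 26)
0.05 [-151.3   11.1] [-127.2   87.8] [-139.2   49.5]
0.06 [-149.6    2.3] [-125.9   78. ] [-137.7   40.2]
0.068 [-148.3   -4.7] [-124.8   70.1] [-136.6   32.7]
pred px centre top [321.30928943 213.44625822]
[301.5 182. ] [289.8 219.5] [275.6 264.2]
```

View pics/c3.png

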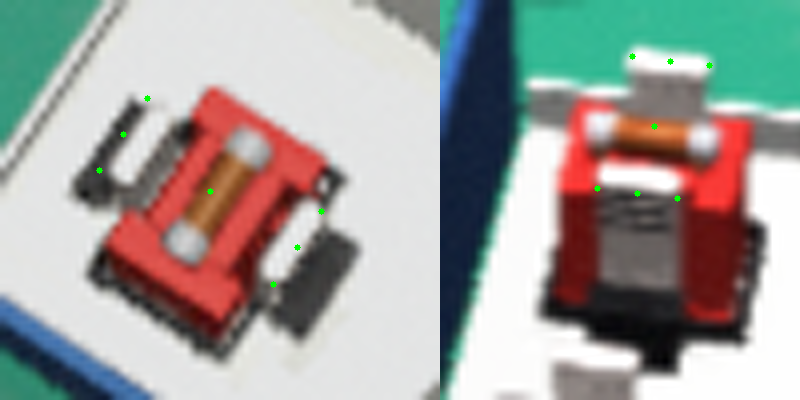

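Request:
send_rows --rows '[{"x": 0,"y": 0,"z": 0,"wx": 0,"wy": 0,"wz": 0.153,"hand": 1},{"x": 0,"y": 0,"z": 0,"wx": 0,"wy": 0,"wz": 0.153,"hand": 1},{"x": 0,"y": 0,"z": 0,"wx": 0,"wy": 0,"wz": 0.153,"hand": 1},{"x": 0,"y": 0,"z": 0,"wx": 0,"wy": 0,"wz": 0.153,"hand": 1},{"x": 0,"y": 0,"z": 0,"wx": 0,"wy": 0,"wz": 0.153,"hand": 1},{"x": 0,"y": 0,"z": 0,"wx": 0,"wy": 0,"wz": 0.153,"hand": 1},{"x": 0,"y": 0,"z": 0,"wx": 0,"wy": 0,"wz": 0.153,"hand": 1},{"x": 0,"y": 0,"z": 0,"wx": 0,"wy": 0,"wz": 0.153,"hand": 1},{"x": 0,"y": 0,"z": 0,"wx": 0,"wy": 0,"wz": 0.153,"hand": 1},{"x": 0,"y": 0,"z": 0,"wx": 0,"wy": 0,"wz": 0.153,"hand": 1}]'

```text
time: 9.47
tool_pos: [0.4205, -0.2008, 0.194]
tool_rot: [0.0, 0.992, -0.126, 0.0]
contact_force: [-0.3, 0.2, -0.2]
gripper_width: 1.001
grasp_force: 0.0
```

Request:
send_rows --rows '[{"x": 0,"y": 0,"z": 0,"wx": 0,"wy": 0,"wz": 0.153,"hand": 1},{"x": 0,"y": 0,"z": 0,"wx": 0,"wy": 0,"wz": 0.153,"hand": 1},{"x": 0,"y": 0,"z": 0,"wx": 0,"wy": 0,"wz": 0.153,"hand": 1},{"x": 0.16,"y": -0.06,"z": 0,"wx": 0,"wy": 0,"wz": 0,"hand": 1},{"x": 0.16,"y": -0.06,"z": 0,"wx": 0,"wy": 0,"wz": 0,"hand": 1},{"x": 0.16,"y": -0.06,"z": 0,"wx": 0,"wy": 0,"wz": 0,"hand": 1},{"x": 0.16,"y": -0.06,"z": 0,"wx": 0,"wy": 0,"wz": 0,"hand": 1},{"x": 0.16,"y": -0.06,"z": 0,"wx": 0,"wy": 0,"wz": 0,"hand": 1},{"x": 0.15,"y": -0.06,"z": 0,"wx": 0,"wy": 0,"wz": 0,"hand": 1},{"x": 0,"y": 0,"z": 0,"wx": 0,"wy": 0,"wz": 0,"hand": 1}]'

```text
time: 10.3
tool_pos: [0.5712, -0.2384, 0.1932]
tool_rot: [-0.0, 0.954, -0.299, 0.001]
contact_force: [-0.9, 0.2, -0.1]
gripper_width: 1.0
grasp_force: 0.0
```

```bash
python3 -c "
from h import *
off([.5670,-.2359,.047])"
```

```text
tcp [ 0.5712 -0.2384  0.1932] U [-149.6   55.2  193.2] yaw x -34.74 z [ 1.1e-03 -1.0e-04 -1.0e+00] w 0.9999509950117641 F [-0.93  0.23 -0.13] 0.0 t 10.3 j [-0.52  0.06  1.67  0.    1.41  1.66]
units [-0.0334  0.003   0.9744]
```

Request:
send_rows --rows '[{"x": -0.033,"y": 0.003,"z": 0,"wx": 0,"wy": 0,"wz": 0.006,"hand": 1},{"x": 0,"y": 0,"z": 0.1,"wx": 0,"wy": 0,"wz": 0,"hand": 1},{"x": 0,"y": 0,"z": 0.12,"wx": 0,"wy": 0,"wz": 0,"hand": 1},{"x": 0,"y": 0,"z": 0.12,"wx": 0,"wy": 0,"wz": 0,"hand": 1},{"x": 0,"y": 0,"z": 0.12,"wx": 0,"wy": 0,"wz": 0,"hand": 1},{"x": 0,"y": 0,"z": 0.1,"wx": 0,"wy": 0,"wz": 0,"hand": 1},{"x": 0,"y": 0,"z": 0.04,"wx": 0,"wy": 0,"wz": 0,"hand": 1},{"x": 0,"y": 0,"z": 0,"wx": 0,"wy": 0,"wz": 0,"hand": 1},{"x": 0,"y": 0,"z": 0,"wx": 0,"wy": 0,"wz": 0,"hand": 1},{"x": 0,"y": 0,"z": 0,"wx": 0,"wy": 0,"wz": 0,"hand": 1}]'

```text
time: 11.13
tool_pos: [0.564, -0.2352, 0.1054]
tool_rot: [0.0, 0.954, -0.301, 0.001]
contact_force: [-0.3, -0.7, 0.2]
gripper_width: 0.999
grasp_force: 0.0
```

```bash
python3 - <<'E'
from h import *
off([.5670,-.2359,.047])
b=grab_frame("scene")
cv2.imwrite("pics/c4.png",cv2.resize(b[120:280,240:420],None,fx=4,fy=3.7,interpolation=2))
E
```

```text
tcp [ 0.564  -0.2352  0.1054] U [-157.4   53.6  105.4] yaw x -35.05 z [ 0.002  -0.0012 -1.    ] w 0.9994991197308926 F [-0.3  -0.66  0.15] 0.0 t 11.1333 j [-0.52  0.13  1.75 -0.    1.26  1.67]
units [ 0.0184 -0.0075  0.3892]
```

View pics/c4.png

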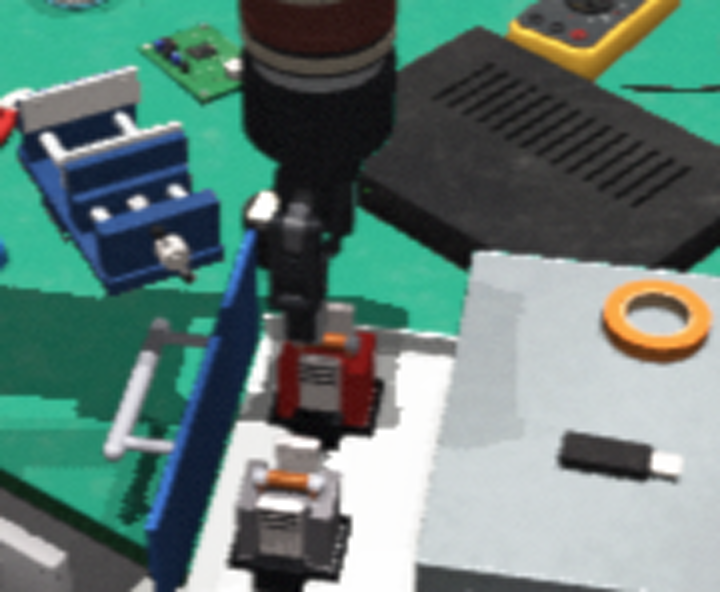

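The near finger at crop (300,320) is just left of the tab at (322,360), which matches the 2–3 mm offset in x. I'll correct that and descend.

Request:
send_rows --rows '[{"x": 0.018,"y": -0.008,"z": 0,"wx": 0,"wy": 0,"wz": 0,"hand": 1},{"x": 0,"y": 0,"z": 0.07,"wx": 0,"wy": 0,"wz": 0,"hand": 1},{"x": 0,"y": 0,"z": 0.07,"wx": 0,"wy": 0,"wz": 0,"hand": 1},{"x": 0,"y": 0,"z": 0.07,"wx": 0,"wy": 0,"wz": 0,"hand": 1},{"x": 0,"y": 0,"z": 0.07,"wx": 0,"wy": 0,"wz": 0,"hand": 1},{"x": 0,"y": 0,"z": 0.07,"wx": 0,"wy": 0,"wz": 0,"hand": 1},{"x": 0,"y": 0,"z": 0.04,"wx": 0,"wy": 0,"wz": 0,"hand": 1},{"x": 0,"y": 0,"z": 0,"wx": 0,"wy": 0,"wz": 0,"hand": 1},{"x": 0,"y": 0,"z": 0,"wx": 0,"wy": 0,"wz": 0,"hand": 1},{"x": 0,"y": 0,"z": 0,"wx": 0,"wy": 0,"wz": 0,"hand": 1}]'

```text
time: 12.02
tool_pos: [0.5667, -0.2355, 0.0457]
tool_rot: [0.0, 0.954, -0.301, 0.0]
contact_force: [-0.0, -1.4, 0.7]
gripper_width: 0.993
grasp_force: 0.0
```

```bash
python3 - <<'E'
from h import *
off([.5670,-.2359,.047])
E
```

```text
tcp [ 0.5667 -0.2355  0.0457] U [-155.    54.9   45.7] yaw x -35.04 z [ 6.e-04 -3.e-04 -1.e+00] w 0.9927975350730246 F [-0.03 -1.38  0.74] 0.0 t 12.0167 j [-0.52  0.21  1.77  0.    1.16  1.67]
units [ 0.0033  0.001  -0.0088]
```

Request:
send_rows --rows '[{"x": 0,"y": 0,"z": 0,"wx": 0,"wy": 0,"wz": 0,"hand": 0.6},{"x": 0,"y": 0,"z": 0,"wx": 0,"wy": 0,"wz": 0,"hand": 0.4},{"x": 0,"y": 0,"z": 0,"wx": 0,"wy": 0,"wz": 0,"hand": 0.25},{"x": 0,"y": 0,"z": 0,"wx": 0,"wy": 0,"wz": 0,"hand": 0.1},{"x": 0,"y": 0,"z": 0,"wx": 0,"wy": 0,"wz": 0,"hand": 0},{"x": 0,"y": 0,"z": 0,"wx": 0,"wy": 0,"wz": 0,"hand": -0.1},{"x": 0,"y": 0,"z": 0,"wx": 0,"wy": 0,"wz": 0,"hand": -1},{"x": 0,"y": 0,"z": 0,"wx": 0,"wy": 0,"wz": 0,"hand": -1},{"x": 0,"y": 0,"z": 0,"wx": 0,"wy": 0,"wz": 0,"hand": -1},{"x": 0,"y": 0,"z": 0,"wx": 0,"wy": 0,"wz": 0,"hand": -1}]'

```text
time: 12.85
tool_pos: [0.5688, -0.2364, 0.0487]
tool_rot: [0.0, 0.954, -0.301, 0.003]
contact_force: [0.5, 1.8, 10.9]
gripper_width: 0.37
grasp_force: 61.6
```

```bash
python3 - <<'E'
from h import *
off([.5670,-.2359,.047])
print(manip.state()["gripper_width"]*85,manip.state()["ft_torque"])
E
```

```text
tcp [ 0.5688 -0.2364  0.0487] U [-152.8   55.4   48.7] yaw x -35.04 z [ 0.0053 -0.0025 -1.    ] w 0.36950119224424405 F [ 0.51  1.79 10.85] 61.561666303896345 t 12.85 j [-0.51  0.2   1.77  0.    1.16  1.67]
units [-0.0116  0.0042  0.0111]
31.407601340760746 [0.24506477 0.04827371 0.01241525]
```

```bash
python3 - <<'E'
from h import *
b=grab_frame("scene");a=grab_frame("top")
cv2.imwrite("pics/c5.png",cv2.resize(np.hstack([b[150:260,270:370],a[150:260,275:375]]),None,fx=4,fy=4,interpolation=2))
E
```

```text
(no output)
```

View pics/c5.png

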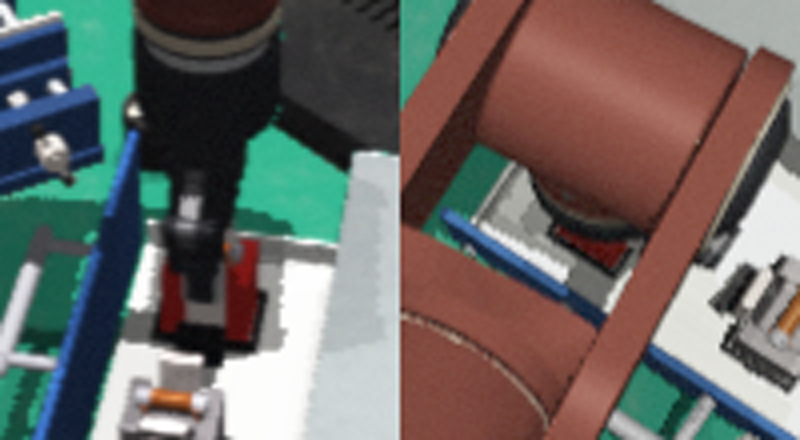

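The near finger sits flat on the tab (crop 205,270). I'll try a small lift and watch the force.

Request:
send_rows --rows '[{"x": 0,"y": 0,"z": 0,"wx": 0,"wy": 0,"wz": 0,"hand": -1},{"x": 0,"y": 0,"z": 0,"wx": 0,"wy": 0,"wz": 0,"hand": -1},{"x": 0,"y": 0,"z": -0.01,"wx": 0,"wy": 0,"wz": 0,"hand": -1},{"x": 0,"y": 0,"z": -0.01,"wx": 0,"wy": 0,"wz": 0,"hand": -1},{"x": 0,"y": 0,"z": -0.01,"wx": 0,"wy": 0,"wz": 0,"hand": -1},{"x": 0,"y": 0,"z": -0.01,"wx": 0,"wy": 0,"wz": 0,"hand": -1},{"x": 0,"y": 0,"z": 0,"wx": 0,"wy": 0,"wz": 0,"hand": -1},{"x": 0,"y": 0,"z": 0,"wx": 0,"wy": 0,"wz": 0,"hand": -1},{"x": 0,"y": 0,"z": 0,"wx": 0,"wy": 0,"wz": 0,"hand": -1},{"x": 0,"y": 0,"z": 0,"wx": 0,"wy": 0,"wz": 0,"hand": -1}]'

```text
time: 13.78
tool_pos: [0.5659, -0.2352, 0.0508]
tool_rot: [-0.0, 0.954, -0.301, -0.0]
contact_force: [0.3, -0.2, -2.5]
gripper_width: 0.366
grasp_force: 59.6
```

```bash
python3 - <<'E'
from h import *
off([.5670,-.2359,.047])
E
```

```text
tcp [ 0.5659 -0.2352  0.0508] U [-155.8   54.7   50.8] yaw x -35.04 z [-9.e-04  4.e-04 -1.e+00] w 0.36570221547214665 F [ 0.31 -0.16 -2.51] 59.60377772280481 t 13.7833 j [-0.52  0.2   1.77 -0.    1.17  1.67]
units [ 0.0085 -0.0002  0.0255]
```

The force is only the carrier's weight, so it is unlatched. I'll lift straight up.

Request:
send_rows --rows '[{"x": 0,"y": 0,"z": -0.04,"wx": 0,"wy": 0,"wz": 0,"hand": -1},{"x": 0,"y": 0,"z": -0.05,"wx": 0,"wy": 0,"wz": 0,"hand": -1},{"x": 0,"y": 0,"z": -0.06,"wx": 0,"wy": 0,"wz": 0,"hand": -1},{"x": 0,"y": 0,"z": -0.06,"wx": 0,"wy": 0,"wz": 0,"hand": -1},{"x": 0,"y": 0,"z": -0.06,"wx": 0,"wy": 0,"wz": 0,"hand": -1},{"x": 0,"y": 0,"z": -0.06,"wx": 0,"wy": 0,"wz": 0,"hand": -1},{"x": 0,"y": 0,"z": -0.06,"wx": 0,"wy": 0,"wz": 0,"hand": -1},{"x": 0,"y": 0,"z": -0.06,"wx": 0,"wy": 0,"wz": 0,"hand": -1},{"x": 0,"y": 0,"z": -0.06,"wx": 0,"wy": 0,"wz": 0,"hand": -1},{"x": 0,"y": 0,"z": -0.06,"wx": 0,"wy": 0,"wz": 0,"hand": -1}]'

```text
time: 14.62
tool_pos: [0.5663, -0.2353, 0.1378]
tool_rot: [-0.0, 0.954, -0.301, 0.0]
contact_force: [0.4, -1.2, -1.0]
gripper_width: 0.368
grasp_force: 60.1
```

Request:
send_rows --rows '[{"x": 0,"y": 0,"z": -0.08,"wx": 0,"wy": 0,"wz": 0,"hand": -1},{"x": 0,"y": 0,"z": -0.08,"wx": 0,"wy": 0,"wz": 0,"hand": -1},{"x": 0,"y": 0,"z": -0.08,"wx": 0,"wy": 0,"wz": 0,"hand": -1},{"x": 0,"y": 0,"z": -0.08,"wx": 0,"wy": 0,"wz": 0,"hand": -1},{"x": 0,"y": 0,"z": -0.06,"wx": 0,"wy": 0,"wz": 0,"hand": -1},{"x": 0,"y": 0,"z": -0.04,"wx": 0,"wy": 0,"wz": 0,"hand": -1},{"x": 0,"y": 0,"z": 0,"wx": 0,"wy": 0,"wz": 0,"hand": -1},{"x": 0,"y": 0,"z": 0,"wx": 0,"wy": 0,"wz": 0,"hand": -1},{"x": 0,"y": 0,"z": 0,"wx": 0,"wy": 0,"wz": 0,"hand": -1},{"x": 0,"y": 0,"z": 0,"wx": 0,"wy": 0,"wz": 0,"hand": -1}]'

```text
time: 15.45
tool_pos: [0.5658, -0.235, 0.1986]
tool_rot: [-0.0, 0.954, -0.301, -0.001]
contact_force: [0.2, 0.6, -1.1]
gripper_width: 0.366
grasp_force: 60.1
```

Request:
send_rows --rows '[{"x": 0,"y": 0,"z": 0,"wx": 0,"wy": 0,"wz": 0,"hand": -1},{"x": 0,"y": 0,"z": 0,"wx": 0,"wy": 0,"wz": 0,"hand": -1},{"x": 0,"y": 0,"z": 0,"wx": 0,"wy": 0,"wz": 0,"hand": -1},{"x": 0,"y": 0,"z": 0,"wx": 0,"wy": 0,"wz": 0,"hand": -1},{"x": 0,"y": 0,"z": 0,"wx": 0,"wy": 0,"wz": 0,"hand": -1},{"x": 0,"y": 0,"z": 0,"wx": 0,"wy": 0,"wz": 0,"hand": -1},{"x": 0,"y": 0,"z": 0,"wx": 0,"wy": 0,"wz": 0,"hand": -1},{"x": 0,"y": 0,"z": 0,"wx": 0,"wy": 0,"wz": 0,"hand": -1},{"x": 0,"y": 0,"z": 0,"wx": 0,"wy": 0,"wz": 0,"hand": -1},{"x": 0,"y": 0,"z": 0,"wx": 0,"wy": 0,"wz": 0,"hand": -1}]'

```text
time: 16.28
tool_pos: [0.5663, -0.2353, 0.1998]
tool_rot: [-0.0, 0.954, -0.301, 0.0]
contact_force: [0.2, -0.8, -1.6]
gripper_width: 0.367
grasp_force: 60.1
```

```bash
python3 - <<'E'
from h import *
off([.5670,-.2359,.19])
b=grab_frame("scene");a=grab_frame("top")
cv2.imwrite("pics/c6.png",cv2.resize(np.hstack([b[90:290,250:450],a[110:310,200:400]]),None,fx=2,fy=2,interpolation=2))
E
```

```text
tcp [ 0.5663 -0.2353  0.1998] U [-155.4   54.9  199.8] yaw x -35.04 z [ 0.  0. -1.] w 0.36657793214442513 F [ 0.19 -0.77 -1.56] 60.063762911595404 t 16.2833 j [-0.52  0.05  1.67  0.    1.42  1.67]
units [0.0059 0.0008 0.0654]
```

View pics/c6.png

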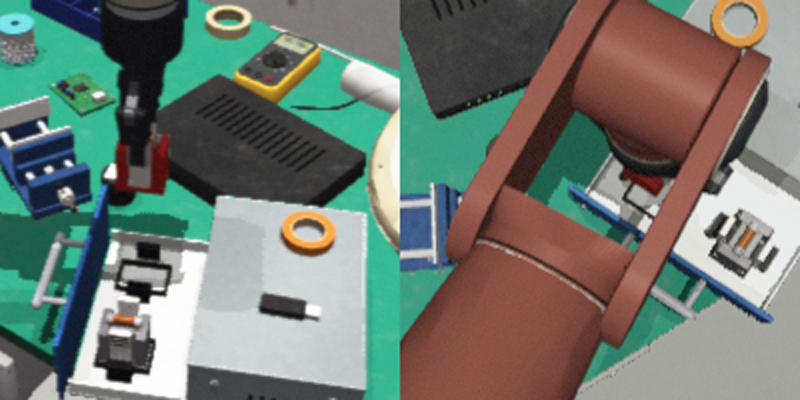

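The red carrier hangs upright at scene crop (140,165) above its empty socket. The drawer is out, grey is seated and the bystanders are in place, so I'll hand in.

```bash
python3 -c "
from plant import job_done
print(job_done())"
```

```text
the job is handed in; nothing more can be done
None
```

The drawer is pulled out to its stop, and the red carrier is unlatched and held upright and still about 15 cm above its seat by the pinched catches. In the last pictures the grey carrier is still seated and the tape roll and dongle had not moved; the cap and jar were mostly hidden by the arm. The job is handed in.

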